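# Return the stacked loan jars to their twins

### The arm

A 7-joint arm with a two-finger parallel gripper is mounted at the origin on the work surface. World frame = base frame: x ahead of the robot, y to its left, z up, the work surface at z = 0. Lengths are in m, angles in rad, forces in N, time in s.
With the tool pointing down it reaches from about 0.425 to 0.875 m from the base axis. Payload 4.7 kg.
Tool frame: the origin (TCP) lies midway between the tips of the shut fingers; the grasp point (between the pads) lies 19 mm behind it; z points along the fingers, x is the direction in which the jaws open and shut, and the axes are right-handed (so a half turn about z gives the same grasp; the last joint's range is limited). The gripper opens to 87 mm and grips with 3 to 60 N. Pads are 19 mm wide; open, the fingers measure 117 mm over their backs; the gripper's body (75 mm by 190 mm) begins 51 mm behind the grasp point.
Start: joints at [1.294, 0.321, -0.07, 1.45, 0.023, 1.371, -0.057], TCP at [0.186, -0.623, 0.223] pointing down, gripper open.
Joint ranges: [-2.86, 2.86], [-0.3, 2.09], [-1.38, 1.24], [0.06, 2.45], [-1.56, 4.7], [0.09, 2.05], [-2.69, 2.69]. Speed limits (rad/s): [2.57, 2.57, 3.14, 3.14, 3.14, 3.14, 3.14].

### API

Orientations are given as a rotation vector (axis times angle).
In Python, from bench import get_state, eyes, ticket gives the robot as it stands.
- The arm moves only by the tool carry_out, never from a script. Its argument "motion" is a list of rows, each a list of 2 entries, a list of its own where there are three numbers: the shift along the world's x, y, z in m, then the turn about the world's z in rad. A call has 1 to 20 rows; each row is the pose to reach, as a shift and turn from the pose commanded when the call began; what a row does not reach only later rows make up. A row lasts 1/10 s, in which the tool goes at most 50 mm and 8.59 degrees, less where a joint would pass 70% of its speed; a pose out of reach is approached as far as the arm can. A call with a gripper value outside its range is refused whole. "grip" is the gripper command: -1 is fully open, 1 is shut, values between are in proportion, set as the call begins (left out, the last holds). The fingers move at their own pace and stop on an object; "squeeze" is the grip in N (left out, the last holds). Time passes only in rows, so rows that repeat a pose let the fingers close. It gives the time, the measured TCP pose, the force and the opening at its end, in the units of the state.
- get_state(): the state, without advancing time (a new reading comes with each control period).
- eyes.get_image(name): name is "scene" or "top" or "wrist"; returns a dict with "pixels" (400x640x3 uint8, blue, green, red), "mtx" (3x3 intrinsics, pixels), "extrinsics" (4x4, takes a point from camera to world coordinates). Camera axes: x right, y down, z forward; pixel columns grow to the right and rows downward; lengths in m; the calibration is good to about 2 mm. A picture is of the moment at which its call begins. There is no depth.
- ticket.close_job(): hands the job in, once; it reports no verdict.
The state is a dict: "time": time; "joint_positions": joint angles; "qd": joint speeds; "joint_torque": joint torques, N m; "position": TCP position; "tool_rot": TCP orientation; "ft_force": force on the tool from outside, world axes, zero at the start; "torque": the same for the moment, N m; "grip_width": opening from 0.0 (shut) to 1.0 (fully open).
Only numpy, scipy, OpenCV 4.12 (cv2) and the standard library are available. Lean on these libraries where they do the work, as an engineer would, in place of code of your own. Each camera call takes 0.05 s, during which the arm holds its last target. There are 200 camera calls.

### The job

Four lidded specimen jars have come back from loan and stand stacked in the steel tray. Take the stack apart and stand each jar in the middle of the empty half of the grey tray that holds its twin, the jar of the same size. Keep the jars upright, set them down rather than drop them, and leave the loupe and the rubber blower where they are.

Things in the scene. Friction and masses are not known exactly. Their poses are not given: they have to be found in the camera images.
- jar_tiny: The smallest of four stacked jars: clear, straight-sided, paper label, shell (cowrie) inside, flat white lid as wide as the jar. An upright cylinder 34 mm in diameter, 44 mm high over the lid, about 45 g. At the start: top of the stack, on jar_small. Origin: centre of its underside; z up; round, so x and y mean nothing.
- jar_small: The second smallest of four stacked jars: clear, straight-sided, paper label, top shell inside, flat white lid as wide as the jar. An upright cylinder 44 mm in diameter, 50 mm high over the lid, about 75 g. At the start: second from the top, on jar_medium. Origin: centre of its underside; z up; round, so x and y mean nothing.
- jar_medium: The second largest of four stacked jars: clear, straight-sided, paper label, sea-urchin shell inside, flat white lid as wide as the jar. An upright cylinder 54 mm in diameter, 58 mm high over the lid, about 120 g. At the start: third from the top, on jar_large. Origin: centre of its underside; z up; round, so x and y mean nothing.
- jar_large: The largest of four stacked jars: clear, straight-sided, paper label, bone inside, flat white lid as wide as the jar. An upright cylinder 64 mm in diameter, 66 mm high over the lid, about 180 g. At the start: foot of the stack, on the 3 mm floor of a steel tray (180 x 92 mm, rim 12 mm). Origin: centre of its underside; z up; round, so x and y mean nothing.
- tray_tiny: Fixed grey tray of two halves, one empty, one with a fixed twin of jar_tiny (34 mm wide, 44 mm high). 180 mm along x, 92 along y; rim and divider 12 mm high, 4 thick; floor 3 mm thick; halves 84 x 84 mm inside. Origin: on the bench under the middle of the EMPTY half (a jar's underside rests 3 mm above it); x points to the twin, its axis at x = 88 mm; z up. The four trays differ only in the twin.
- tray_small: Fixed grey tray of two halves, one empty, one with a fixed twin of jar_small (44 mm wide, 50 mm high). 180 mm along x, 92 along y; rim and divider 12 mm high, 4 thick; floor 3 mm thick; halves 84 x 84 mm inside. Origin: on the bench under the middle of the EMPTY half (a jar's underside rests 3 mm above it); x points to the twin, its axis at x = 88 mm; z up. The four trays differ only in the twin.
- tray_medium: Fixed grey tray of two halves, one empty, one with a fixed twin of jar_medium (54 mm wide, 58 mm high). 180 mm along x, 92 along y; rim and divider 12 mm high, 4 thick; floor 3 mm thick; halves 84 x 84 mm inside. Origin: on the bench under the middle of the EMPTY half (a jar's underside rests 3 mm above it); x points to the twin, its axis at x = 88 mm; z up. The four trays differ only in the twin.
- tray_large: Fixed grey tray of two halves, one empty, one with a fixed twin of jar_large (64 mm wide, 66 mm high). 180 mm along x, 92 along y; rim and divider 12 mm high, 4 thick; floor 3 mm thick; halves 84 x 84 mm inside. Origin: on the bench under the middle of the EMPTY half (a jar's underside rests 3 mm above it); x points to the twin, its axis at x = 88 mm; z up. The four trays differ only in the twin.
- loupe: Bystander: a folded pocket loupe, a dark steel block 28 x 60 x 16 mm, lying loose in the steel tray beside the stack, about 88 mm from the stack's axis. Origin: centre of its underside; its y runs along its 60 mm length.
- puffer: Bystander: a black rubber air blower, round bulb 62 mm in diameter with a thin nozzle upwards, 105 mm high, standing loose on the bench beyond the trays. Origin: centre of its underside; z up along the nozzle.
Not all that is in view belongs to the job. Leave any green or yellow look-alike of the tray_small alone.

How it is judged:
At the end, for the whole second after the job is handed in: Each of the four jars stands upright (within 0.1 rad) on the floor of its own grey tray, the one whose fixed jar has the same size, within 15 mm of the middle of the empty half (jar underside 0.5 to 7 mm above the tray's underside, nominally 3 mm), at rest (under 0.02 m/s) (horizontal distance between jar_tiny and tray_tiny below 0.015 m and z of jar_tiny in the frame of tray_tiny between 0.0005 and 0.007 m and angle between each of jar_tiny, jar_small, jar_medium, jar_large's own z axis and vertical below 0.1 rad and linear speed of each of jar_tiny, jar_small, jar_medium, jar_large below 0.02 m/s and horizontal distance between jar_small and tray_small below 0.015 m and z of jar_small in the frame of tray_small between 0.0005 and 0.007 m and horizontal distance between jar_medium and tray_medium below 0.015 m and z of jar_medium in the frame of tray_medium between 0.0005 and 0.007 m and horizontal distance between jar_large and tray_large below 0.015 m and z of jar_large in the frame of tray_large between 0.0005 and 0.007 m); the robot touches nothing.
It fails at once if a jar is tipped by more than 0.6 rad (angle between any of jar_tiny, jar_small, jar_medium, jar_large's own z axis and vertical above 0.6 rad).
It fails at once if a jar is dropped or flung: it moves faster than 0.7 m/s (a fall of some 25 mm) while the fingers do not hold it ((linear speed of jar_tiny above 0.7 m/s and contact force between jar_tiny and the fingers below 0.05 N) or (linear speed of jar_small above 0.7 m/s and contact force between jar_small and the fingers below 0.05 N) or (linear speed of jar_medium above 0.7 m/s and contact force between jar_medium and the fingers below 0.05 N) or (linear speed of jar_large above 0.7 m/s and contact force between jar_large and the fingers below 0.05 N)).
It fails at once if the loupe or the rubber blower is shifted by more than 25 mm (distance of any of loupe, puffer from where it was at the start of the episode above 0.025 m).
It also fails if it takes over 115 s, if anything falls off the work surface, if the arm or the gripper's body presses on something with over 40 N, if the wrist force passes 120 N, or if a joint passes its speed limit or range.

## Working session

There is one attempt and no reset: what is moved stays moved. The work goes in short steps, Python scripts to look and compute and a tool call to move; the robot and the scene stay as the last step left them, time stands still between calls to the robot, and variables do not carry over. Pictures are saved under pics/ and viewed, about 12 in all and at most 16, crops included, and the job is handed in when it is done.

Besides the shell and the picture viewer there is one more tool, called as name(argument=value, ...), one argument or row to a line, values as JSON. carry_out: Moves the arm, as the interface text tells. Its arguments: {"type":"object","properties":{"motion":{"type":"array","items":{"type":"array"}},"grip":{"type":"number"},"squeeze":{"type":"number"}},"required":["motion"]}

```bash
mkdir -p pics
cat > h.py <<'E'
import cv2, numpy as np
from bench import get_state, eyes, ticket
def shot(n, f=None):
    d=eyes.get_image(n)
    if f: cv2.imwrite('pics/'+f,d['pixels'])
    return d
def ray(d,u,v):
    K=np.array(d['mtx']);T=np.array(d['extrinsics'])
    r=T[:3,:3]@np.linalg.solve(K,[u,v,1.]); return T[:3,3],r/np.linalg.norm(r)
def onz(d,u,v,z):
    o,r=ray(d,u,v); return o+r*(z-o[2])/r[2]
def proj(d,p):
    K=np.array(d['mtx']);T=np.array(d['extrinsics'])
    c=T[:3,:3].T@(np.array(p)-T[:3,3]); q=K@c; return q[:2]/q[2]
def tri(rs):
    A=sum(np.eye(3)-np.outer(r,r) for o,r in rs); b=sum((np.eye(3)-np.outer(r,r))@o for o,r in rs)
    return np.linalg.solve(A,b)
E
python3 - <<'E'
from h import *
import pickle
D={n:shot(n,n+'0.png') for n in('top','scene','wrist')}
pickle.dump(D,open('d0.pkl','wb'))
for n in D: print(n,np.round(D[n]['extrinsics'],3).tolist(),np.round(D[n]['mtx'],1).tolist())
print(get_state())
E
```

```text
top [[-0.023, -0.997, 0.069, 0.417], [-1.0, 0.023, 0.004, -0.085], [-0.006, -0.069, -0.998, 1.718], [0.0, 0.0, 0.0, 1.0]] [[501.1, 0.0, 324.6], [0.0, 501.1, 209.5], [0.0, 0.0, 1.0]]
scene [[-0.309, 0.677, -0.668, 1.276], [0.951, 0.225, -0.212, 0.158], [0.007, -0.701, -0.713, 0.921], [0.0, 0.0, 0.0, 1.0]] [[404.2, 0.0, 328.8], [0.0, 404.2, 199.9], [0.0, 0.0, 1.0]]
wrist [[0.286, -0.923, -0.256, 0.257], [-0.958, -0.276, -0.075, -0.602], [-0.001, 0.267, -0.964, 0.385], [0.0, 0.0, 0.0, 1.0]] [[293.5, 0.0, 312.2], [0.0, 293.5, 198.0], [0.0, 0.0, 1.0]]
{'time': 0.15, 'joint_positions': array([ 1.29412392,  0.32164193, -0.07008215,  1.45141659,  0.02261617,
        1.37079176, -0.0568854 ]), 'qd': array([ 6.23419456e-04, -1.63045699e-03,  5.10041399e-04, -2.34526852e-03,
        9.40936934e-04, -9.26416616e-05, -3.84771030e-05]), 'joint_torque': array([-8.96677420e-05, -4.91797829e+01, -4.04769285e-01, -3.12873065e+01,
       -6.40644506e-02,  4.05645871e-02,  1.22443384e-04]), 'position': array([ 0.18617616, -0.62232242,  0.2217088 ]), 'tool_rot': array([-2.51923675e+00,  1.87565026e+00,  1.94606611e-03]), 'ft_force': array([-0.27753011,  0.05132704,  0.75278818]), 'torque': array([ 0.00161012,  0.00027742, -0.01804354]), 'grip_width': 0.9985357116146227}
```

View pics/top0.png

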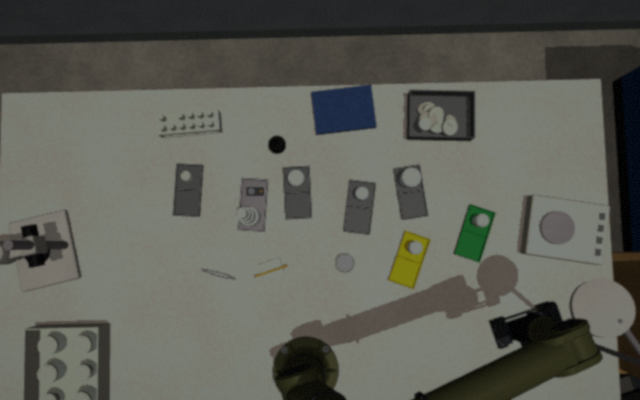

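View pics/scene0.png

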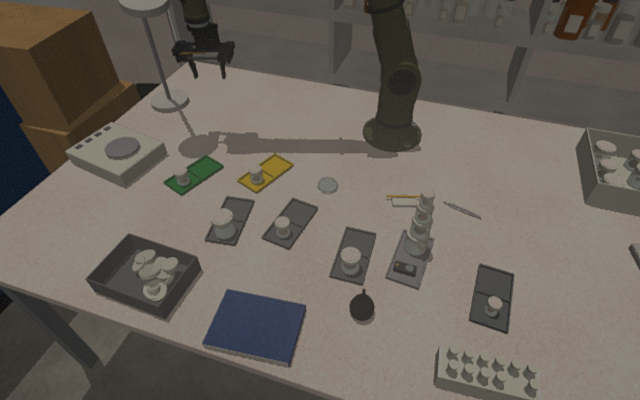

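```bash
cat > m.py <<'E'
from h import *
import pickle
D=pickle.load(open('d0.pkl','rb'));d=D['top'];im=d['pixels']
hsv=cv2.cvtColor(im,cv2.COLOR_BGR2HSV)
for p in [(190,205),(298,207),(358,222),(412,207),(260,205),(150,150),(186,176),(296,178)]: print(p,im[p[1],p[0]],hsv[p[1],p[0]])
g=im.max(2)
m=((g<115)&(np.arange(640)[None]>150)&(np.arange(640)[None]<440)&(np.arange(400)[:,None]>155)&(np.arange(400)[:,None]<240)).astype(np.uint8)
cs,_=cv2.findContours(m,cv2.RETR_EXTERNAL,cv2.CHAIN_APPROX_NONE)
for c in cs:
    if cv2.contourArea(c)<300: continue
    h=cv2.convexHull(c); P=np.array([onz(d,u,v,0.012)[:2] for u,v in h[:,0].astype(float)],np.float32)
    (cx,cy),(w,hh),a=cv2.minAreaRect(P)
    b=cv2.boxPoints(((cx,cy),(w,hh),a)); e=[b[1]-b[0],b[2]-b[1]]; e=max(e,key=np.linalg.norm)
    print('rect',np.round([cx,cy,w,hh],3),'long axis',np.round(np.degrees(np.arctan2(e[1],e[0])),1), cv2.boundingRect(c))
    x,y,w_,h_=cv2.boundingRect(c)
    s=cv2.threshold(g[y:y+h_,x:x+w_],135,1,0)[1]
    k,l,st,ce=cv2.connectedComponentsWithStats(s)
    for i in range(1,k):
        if st[i,4]>25: print('  lid area',st[i,4],st[i,:4],np.round(ce[i]+[x,y],1))
cv2.imwrite('pics/c0.png',cv2.resize(im[155:245,160:440],None,fx=2.8,fy=2.8,interpolation=cv2.INTER_CUBIC))
E
python3 m.py
```

```text
(190, 205) [64 65 66] [15  8 66]
(298, 207) [68 71 70] [40 11 71]
(358, 222) [71 73 74] [20 10 74]
(412, 207) [71 74 74] [30 10 74]
(260, 205) [ 96  96 101] [  0  13 101]
(150, 150) [115 125 123] [ 36  20 125]
(186, 176) [117 128 125] [ 38  22 128]
(296, 178) [119 128 124] [ 43  18 128]
rect [ 0.542 -0.194  0.101  0.186] long axis -9.0 (342, 179, 35, 57)
rect [0.56  0.171 0.105 0.186] long axis -4.9 (236, 177, 33, 55)
rect [0.598 0.016 0.187 0.101] long axis 1.6 (281, 165, 32, 55)
rect [ 0.59  -0.37   0.187  0.101] long axis 7.3 (392, 163, 37, 58)
rect [0.615 0.39  0.102 0.188] long axis -3.7 (172, 162, 33, 56)
```

View pics/c0.png

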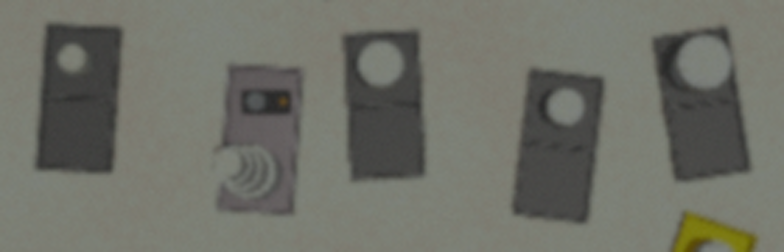

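The lid sizes decide the trays, in crop `c0` and top-image pixels:

- **Grey trays:** (188,190) is tiny with about a 10 px lid. (360,207) is small with about 13 px, (297,192) is medium with about 17 px, and (410,191) is large with about 20 px.
- **Excluded:** the green tray (475,232) and yellow tray (409,259) are look-alikes and stay alone.
- **Other items:** the stack is in the steel tray at (248,216), the loupe at (255,191), and the blower at (277,144).

Next I move above the stack.

carry_out(
  motion=[
    [[0.1, 0.1, 0.04], -0.12],
    [[0.2, 0.2, 0.08], -0.25],
    [[0.3, 0.3, 0.13], -0.375],
    [[0.3, 0.3, 0.13], -0.375],
    [[0.3, 0.3, 0.13], -0.375],
    [[0.3, 0.3, 0.13], -0.375],
    [[0.3, 0.3, 0.13], -0.375],
    [[0.3, 0.3, 0.13], -0.375],
    [[0.3, 0.3, 0.13], -0.375],
    [[0.3, 0.3, 0.13], -0.375],
    [[0.33, 0.797, 0.13], -0.375],
    [[0.33, 0.797, 0.13], -0.375],
    [[0.33, 0.797, 0.13], -0.375],
    [[0.33, 0.797, 0.13], -0.375],
    [[0.33, 0.797, 0.13], -0.375],
    [[0.33, 0.797, 0.13], -0.375],
    [[0.33, 0.797, 0.13], -0.375],
    [[0.33, 0.797, 0.13], -0.375],
    [[0.33, 0.797, 0.13], -0.375],
    [[0.33, 0.797, 0.13], -0.375],
  ],
  grip=-1,
  squeeze=15,
)

```text
time: 2.15
position: [0.5161, 0.1757, 0.3525]
tool_rot: [2.125, -2.313, 0.001]
ft_force: [1.1, -0.3, -0.0]
grip_width: 1.002
```

Run:
```python
from h import *
import pickle
D={n:shot(n,n+'1.png') for n in('top','scene','wrist')}
pickle.dump(D,open('d1.pkl','wb'))
d=D['wrist']; print(np.round(d['extrinsics'],3).tolist())
a=D['scene']['pixels'][170:300,370:460]
b=cv2.resize(a,None,fx=3,fy=3,interpolation=2)
c=np.zeros((400,640+b.shape[1],3),np.uint8);c[:,:640]=d['pixels'];c[:b.shape[0],640:]=b
c=cv2.resize(c,(790,int(400*790/c.shape[1])));cv2.imwrite('pics/v1.png',c)
```

```text
[[-0.073, -0.961, -0.267, 0.588], [-0.997, 0.069, 0.023, 0.176], [-0.004, 0.268, -0.963, 0.515], [0.0, 0.0, 0.0, 1.0]]
```

View pics/v1.png

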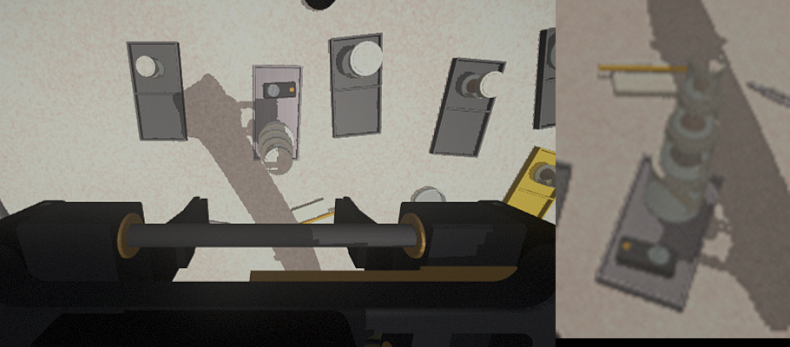

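Run:
```python
from h import *
import pickle
d=pickle.load(open('d1.pkl','rb'))['wrist'];t=pickle.load(open('d0.pkl','rb'))['top']
a=d['pixels'][130:210,285:345]; b=t['pixels'][197:237,230:275]
f=lambda i,k:cv2.convertScaleAbs(cv2.resize(i,None,fx=k,fy=k,interpolation=2),alpha=1.6)
A=f(a,6.5);B=f(b,8.0)
c=np.zeros((max(A.shape[0],B.shape[0]),A.shape[1]+B.shape[1],3),np.uint8);c[:A.shape[0],:A.shape[1]]=A;c[:B.shape[0],A.shape[1]:]=B
cv2.imwrite('pics/v2.png',c);print(c.shape)
im=d['pixels'];g=im.max(2)
print(im[140,180],im[60,620])
m=((g<100)).astype(np.uint8);m[225:]=0
cs,_=cv2.findContours(m,cv2.RETR_EXTERNAL,cv2.CHAIN_APPROX_NONE)
for c in cs:
    if cv2.contourArea(c)<1500: continue
    h=cv2.convexHull(c); P=np.array([onz(d,u,v,0.012)[:2] for u,v in h[:,0].astype(float)],np.float32)
    (cx,cy),(w,hh),an=cv2.minAreaRect(P)
    b=cv2.boxPoints(((cx,cy),(w,hh),an)); e=max([b[1]-b[0],b[2]-b[1]],key=np.linalg.norm)
    e=e/np.linalg.norm(e)*np.sign(e[0])
    print(np.round([cx,cy,w,hh],3),np.round(e,3),'empty',np.round(np.array([cx,cy])-.044*e,4),cv2.boundingRect(c))
```

```text
(520, 750, 3)
[ 99 104 104] [ 87  92 100]
[ 0.545 -0.192  0.098  0.179] [ 0.988 -0.151] empty [ 0.5017 -0.1853] (495, 67, 88, 114)
[0.617 0.389 0.095 0.176] [ 0.997 -0.072] empty [0.5733 0.3926] (146, 49, 70, 113)
[ 0.586 -0.33   0.181  0.04 ] [0.977 0.215] empty [ 0.5429 -0.339 ] (614, 32, 26, 117)
```

View pics/v2.png

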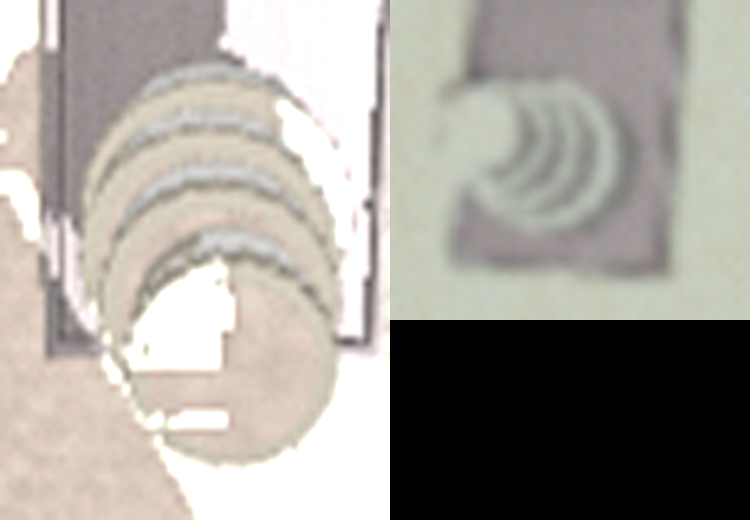

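Run:
```python
from h import *
import pickle
D1=pickle.load(open('d1.pkl','rb'));d=D1['wrist'];t=pickle.load(open('d0.pkl','rb'))['top']
print('tri tiny',np.round(tri([ray(d,320.8,185.6),ray(t,240.6,213.4)]),4), onz(t,240.6,213.4,.221)[:2])
for (u,v),z in zip([(320.8,185.6),(319.2,177.8),(318.5,169.2),(318,162.4)],[.221,.177,.127,.069]): print(z,np.round(onz(d,u,v,z),4))
```

```text
tri tiny [0.5163 0.1741 0.2121] [0.51513251 0.1735173 ]
0.221 [0.519  0.1732 0.221 ]
0.177 [0.5181 0.1741 0.177 ]
0.127 [0.5196 0.174  0.127 ]
0.069 [0.5199 0.1738 0.069 ]
```

carry_out(
  motion=[
    [[0.002, -0.0015, -0.03], 0],
    [[0.002, -0.0015, -0.06], 0],
    [[0.002, -0.0015, -0.09], 0],
    [[0.002, -0.0015, -0.12], 0],
    [[0.002, -0.0015, -0.14], 0],
    [[0.002, -0.0015, -0.155], 0],
    [[0.002, -0.0015, -0.159], 0],
    [[0.002, -0.0015, -0.159], 0],
  ],
)

```text
time: 3.1
position: [0.5185, 0.172, 0.1935]
tool_rot: [2.124, -2.314, -0.0]
ft_force: [0.4, 0.1, 0.6]
grip_width: 1.003
```

carry_out(
  motion=[
    [[0, 0, 0], 0],
    [[0, 0, 0], 0],
    [[0, 0, 0], 0],
    [[0, 0, 0], 0],
    [[0, 0, 0], 0],
    [[0, 0, 0], 0],
    [[0, 0, 0], 0],
    [[0, 0, 0], 0],
    [[0, 0, 0], 0],
    [[0, 0, 0], 0],
  ],
  grip=1,
  squeeze=15,
)

```text
time: 4.1
position: [0.5183, 0.1728, 0.1935]
tool_rot: [2.126, -2.313, -0.0]
ft_force: [-0.6, -0.4, 0.2]
grip_width: 0.386
```

carry_out(
  motion=[
    [[0, 0, 0.01], 0],
    [[0, 0, 0.03], 0],
    [[0, 0, 0.04], 0],
    [[0.005, 0.02, 0.04], 0],
    [[0.012, 0.05, 0.04], 0],
    [[0.02, 0.08, 0.03], 0],
    [[0.0275, 0.11, 0.01], 0],
    [[0.035, 0.14, -0.02], 0],
    [[0.0425, 0.17, -0.05], 0],
    [[0.05, 0.2, -0.08], 0],
    [[0.053, 0.214, -0.105], 0],
    [[0.055, 0.22, -0.12], 0],
    [[0.055, 0.22, -0.125], 0],
    [[0.055, 0.22, -0.125], 0],
  ],
)

```text
time: 5.5
position: [0.5738, 0.3914, 0.0685]
tool_rot: [2.124, -2.313, 0.001]
ft_force: [0.2, -0.2, -0.4]
grip_width: 0.384
```

```bash
cat > look.py <<'E'
from h import *
import sys,pickle
n=sys.argv[1]
D={k:shot(k) for k in('wrist','scene','top')};pickle.dump(D,open(f'd{n}.pkl','wb'))
w=D['wrist']['pixels'];s=get_state();p=s['position']
u,v=proj(D['scene'],p); print(p,s['ft_force'],s['grip_width'])
x=int(np.clip(u-45,0,550));y=int(np.clip(v-50,0,290))
b=cv2.resize(D['scene']['pixels'][y:y+110,x:x+90],None,fx=3.5,fy=3.6,interpolation=2)[:400]
c=np.hstack([w[:b.shape[0]],b]);c=cv2.resize(c,None,fx=.83,fy=.83,interpolation=cv2.INTER_AREA)
cv2.imwrite(f'pics/v{n}.png',cv2.convertScaleAbs(c,alpha=1.4));print(c.shape)
E
python3 look.py 3
```

```text
[0.57473478 0.39202031 0.07053114] [-0.2665733   0.03473799 -0.88535886] 0.3874357810085721
(329, 793, 3)
```

View pics/v3.png

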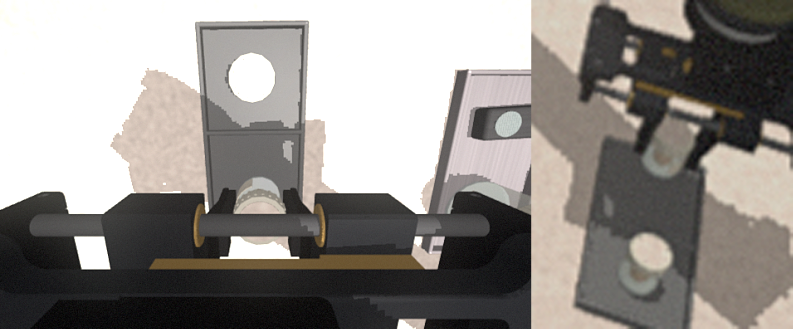

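Run:
```python
from h import *
import pickle
d=pickle.load(open('d3.pkl','rb'))['wrist']
q=lambda u,v:onz(d,u/.83,v/.83,.012)[:2]
L,R=q(204.5,131),q(305,129);A,B=q(196,22),q(308,22)
m=(L+R)/2;f=(A+B)/2;e=(f-m)/np.linalg.norm(f-m)
print(L,R,A,B,'len',np.linalg.norm(f-m),np.linalg.norm(B-A),'empty',m-.044*e,f-.134*e)
```

```text
[0.62216037 0.43614767] [0.61613495 0.34581587] [0.70970075 0.43016681] [0.70196712 0.34030753] len 0.08687640720388097 0.09019145625404285 empty [0.57524396 0.39389122] [0.5721272  0.39409776]
```

carry_out(
  motion=[
    [[0, 0.001, -0.01], 0],
    [[0, 0.001, -0.025], 0],
    [[0, 0.001, -0.038], 0],
    [[0, 0.001, -0.044], 0],
    [[0, 0.001, -0.047], 0],
    [[0, 0.001, -0.049], 0],
    [[0, 0.001, -0.05], 0],
    [[0, 0.001, -0.05], 0],
    [[0, 0.001, -0.05], 0],
  ],
)

```text
time: 6.55
position: [0.5735, 0.3939, 0.0195]
tool_rot: [-2.126, 2.313, -0.001]
ft_force: [-2.6, -2.2, 5.4]
grip_width: 0.388
```

carry_out(
  motion=[
    [[0, 0, 0], 0],
    [[0, 0, 0], 0],
    [[0, 0, 0], 0],
    [[0, 0, 0], 0],
    [[0, 0, 0], 0],
    [[0, 0, 0.02], 0],
    [[0, 0, 0.05], 0],
    [[0, 0, 0.1], 0],
    [[-0.01, -0.03, 0.14], 0],
    [[-0.02, -0.07, 0.17], 0],
    [[-0.03, -0.12, 0.2], 0],
    [[-0.045, -0.17, 0.22], 0],
    [[-0.0545, -0.21, 0.22], 0],
    [[-0.0545, -0.2195, 0.21], 0],
    [[-0.0545, -0.2195, 0.21], 0],
    [[-0.0545, -0.2195, 0.21], 0],
  ],
  grip=-1,
)

```text
time: 8.15
position: [0.5188, 0.1749, 0.2288]
tool_rot: [-2.126, 2.313, 0.0]
ft_force: [0.4, 0.3, 0.1]
grip_width: 1.002
```

```bash
python3 look.py 4
```

```text
[0.51867506 0.17660704 0.22874069] [ 0.31404223  0.47945271 -0.78510412] 1.00449775964845
(329, 793, 3)
```

View pics/v4.png

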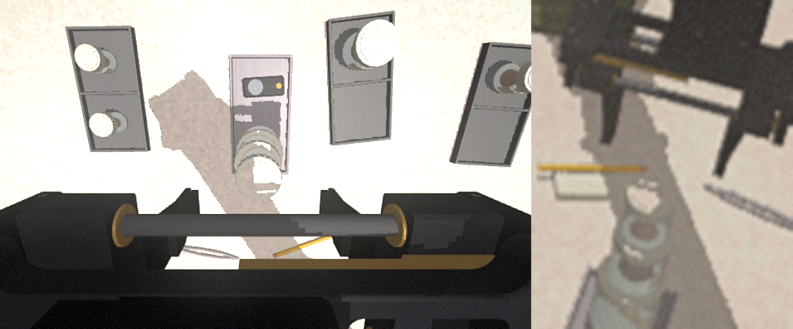

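carry_out(
  motion=[
    [[0, -0.001, -0.025], 0],
    [[0, -0.001, -0.05], 0],
    [[0, -0.001, -0.07], 0],
    [[0, -0.001, -0.079], 0],
    [[0, -0.001, -0.082], 0],
    [[0, -0.001, -0.082], 0],
  ],
)

```text
time: 8.9
position: [0.519, 0.1742, 0.1469]
tool_rot: [-2.127, 2.311, 0.001]
ft_force: [-0.4, -0.7, -0.2]
grip_width: 1.003
```

carry_out(
  motion=[
    [[0, 0, 0], 0],
    [[0, 0, 0], 0],
    [[0, 0, 0], 0],
    [[0, 0, 0], 0],
    [[0, 0, 0], 0],
    [[0, 0, 0], 0],
    [[0, 0, 0], 0],
    [[0, 0, 0], 0],
  ],
  grip=1,
  squeeze=18,
)

```text
time: 9.7
position: [0.5188, 0.1734, 0.1466]
tool_rot: [-2.126, 2.313, 0.0]
ft_force: [1.4, 0.5, 0.8]
grip_width: 0.495
```

Run:
```python
from h import *
import pickle
d=pickle.load(open('d4.pkl','rb'))['wrist']
q=lambda u,v,z=.012:onz(d,u/.83,v/.83,z)[:2]
print('small',q(262,177,.177))
c=[q(*p) for p in((326,20),(394,11),(391,138),(331,145))]
print([np.linalg.norm(c[i]-c[i-1]).round(4) for i in range(4)])
n=(c[2]+c[3])/2;f=(c[0]+c[1])/2;e=(f-n)/np.linalg.norm(f-n)
print('medium tray e',e,'empty',n+.046*e,f-.134*e)
n=(q(450,161)+q(506,168))/2;print('small near',n, 'empty',n+.046*np.array([.988,-.151]))
```

```text
small [0.52076722 0.17165631]
[np.float64(0.1776), np.float64(0.0935), np.float64(0.1776), np.float64(0.094)]
medium tray e [0.9994272  0.03384181] empty [0.55721122 0.01570797] [0.55481758 0.01562692]
small near [ 0.45726377 -0.17580426] empty [ 0.50271177 -0.18275026]
```

carry_out(
  motion=[
    [[0, 0, 0.01], 0],
    [[0, 0, 0.025], 0],
    [[0, -0.01, 0.035], 0],
    [[-0.001, -0.03, 0.035], 0],
    [[-0.003, -0.06, 0.035], 0],
    [[-0.005, -0.1, 0.03], 0],
    [[-0.007, -0.14, 0.02], 0],
    [[-0.009, -0.18, 0.01], 0],
    [[-0.011, -0.22, 0], 0],
    [[-0.013, -0.26, -0.01], 0],
    [[-0.015, -0.3, -0.03], 0],
    [[-0.016, -0.33, -0.045], 0],
    [[-0.017, -0.35, -0.06], 0],
    [[-0.017, -0.358, -0.07], 0],
    [[-0.017, -0.358, -0.0715], 0],
    [[-0.017, -0.358, -0.0715], 0],
  ],
)

```text
time: 11.3
position: [0.5024, -0.1828, 0.0753]
tool_rot: [-2.128, 2.31, 0.001]
ft_force: [0.3, -0.7, -1.4]
grip_width: 0.506
```

```bash
python3 look.py 5
```

```text
[ 0.50289861 -0.18307602  0.07599477] [ 0.29736856  0.44835649 -1.36359558] 0.5005515640616398
(329, 793, 3)
```

View pics/v5.png

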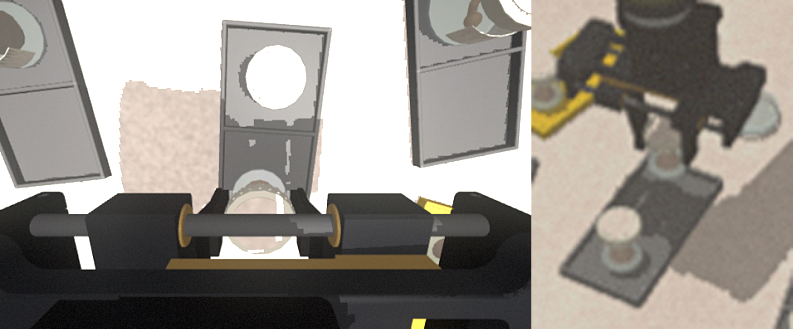

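Run:
```python
from h import *
import pickle
d=pickle.load(open('d5.pkl','rb'))['wrist']
q=lambda u,v,z=.012:onz(d,u/.83,v/.83,z)[:2]
def em(L,R,A,B):
    m=(q(*L)+q(*R))/2;f=(q(*A)+q(*B))/2;e=(f-m)/np.linalg.norm(f-m);print('len',np.linalg.norm(f-m),np.linalg.norm(q(*R)-q(*L)),e);return m,f,e
m,f,e=em((222,128),(319,138),(223,21),(330,29));print('small',m-.044*e,f-.134*e)
n,m,e=em((414,166),(516,148),(414,72),(522,47));print('large',n+.046*e,m-.044*e)
n,m,e=em((14,187),(108,177),(-3,95),(75,83));print('medium',n+.046*e,m-.044*e)
```

```text
len 0.09018633313799175 0.0909326840715834 [ 0.99218489 -0.12477634]
small [ 0.49917813 -0.1919563 ] [ 0.499363   -0.19197955]
len 0.0880209426459984 0.09510814746949181 [0.99382106 0.11099414]
large [ 0.55023716 -0.37526353] [ 0.54827033 -0.3754832 ]
len 0.08761351566933122 0.09551091020580657 [ 0.99890402 -0.04680553]
medium [0.55764497 0.00998671] [0.5552611  0.01009841]
```

carry_out(
  motion=[
    [[-0.001, -0.003, -0.01], 0],
    [[-0.002, -0.006, -0.025], 0],
    [[-0.002, -0.006, -0.04], 0],
    [[-0.002, -0.006, -0.048], 0],
    [[-0.002, -0.006, -0.051], 0],
    [[-0.002, -0.006, -0.053], 0],
    [[-0.002, -0.006, -0.053], 0],
  ],
)

```text
time: 12.15
position: [0.4993, -0.1902, 0.0224]
tool_rot: [2.126, -2.312, -0.003]
ft_force: [-2.4, 1.5, 3.7]
grip_width: 0.5
```

carry_out(
  motion=[
    [[0, 0, 0], 0],
    [[0, 0, 0], 0],
    [[0, 0, 0], 0],
    [[0, 0, 0], 0],
    [[0, 0, 0.02], 0],
    [[0, 0, 0.05], 0],
    [[0, 0, 0.1], 0],
    [[0.001, 0.03, 0.14], 0],
    [[0.005, 0.08, 0.16], 0],
    [[0.008, 0.13, 0.16], 0],
    [[0.011, 0.18, 0.16], 0],
    [[0.013, 0.23, 0.16], 0],
    [[0.015, 0.28, 0.16], 0],
    [[0.017, 0.33, 0.16], 0],
    [[0.019, 0.36, 0.16], 0],
    [[0.019, 0.3645, 0.15], 0],
    [[0.019, 0.3645, 0.15], 0],
    [[0.019, 0.3645, 0.15], 0],
  ],
  grip=-1,
)

```text
time: 13.95
position: [0.5189, 0.1718, 0.1715]
tool_rot: [2.123, -2.314, 0.0]
ft_force: [0.0, -0.5, -0.5]
grip_width: 1.001
```

```bash
python3 look.py 6
```

```text
[0.51941383 0.17179544 0.17222221] [ 0.39567899 -0.44856158 -0.97782352] 0.99890063365488
(329, 793, 3)
```

View pics/v6.png

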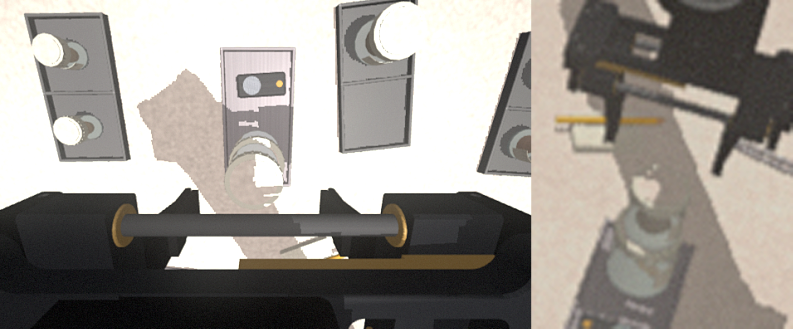

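carry_out(
  motion=[
    [[0, 0.002, -0.025], 0],
    [[0, 0.002, -0.05], 0],
    [[0, 0.002, -0.068], 0],
    [[0, 0.002, -0.076], 0],
    [[0, 0.002, -0.078], 0],
    [[0, 0.002, -0.078], 0],
  ],
)

```text
time: 14.7
position: [0.5194, 0.1755, 0.0947]
tool_rot: [-2.125, 2.313, -0.001]
ft_force: [-0.3, 0.3, -0.2]
grip_width: 1.004
```

carry_out(
  motion=[
    [[0, 0, 0], 0],
    [[0, 0, 0], 0],
    [[0, 0, 0], 0],
    [[0, 0, 0], 0],
    [[0, 0, 0], 0],
    [[0, 0, 0], 0],
    [[0, 0, 0], 0],
  ],
  grip=1,
  squeeze=22,
)

```text
time: 15.4
position: [0.5189, 0.176, 0.0942]
tool_rot: [-2.126, 2.312, 0.0]
ft_force: [-0.4, 1.3, 0.9]
grip_width: 0.615
```

Run:
```python
from h import *
import pickle
d=pickle.load(open('d6.pkl','rb'))['wrist']
q=lambda u,v,z=.012:onz(d,u/.83,v/.83,z)[:2]
n=(q(341,153)+q(408,144))/2;m=(q(341,83)+q(411,75))/2;f=(q(340,7)+q(405,-4))/2
e=(m-n)/np.linalg.norm(m-n);print(np.linalg.norm(m-n),np.linalg.norm(q(341,153)-q(408,144)),e,n+.046*e,m-.044*e)
```

```text
0.08931767368999202 0.08988878680827582 [0.99983945 0.01791871] [0.55781976 0.01628893] [0.55713754 0.0162767 ]
```

carry_out(
  motion=[
    [[0, 0, 0.01], 0],
    [[0, 0, 0.02], 0],
    [[0.003, -0.015, 0.025], 0],
    [[0.009, -0.04, 0.025], 0],
    [[0.016, -0.07, 0.02], 0],
    [[0.023, -0.1, 0.005], 0],
    [[0.03, -0.13, -0.01], 0],
    [[0.035, -0.15, -0.02], 0],
    [[0.0375, -0.1605, -0.03], 0],
    [[0.0375, -0.1605, -0.03], 0],
    [[0.0375, -0.1605, -0.03], 0],
  ],
)

```text
time: 16.5
position: [0.5563, 0.0171, 0.0644]
tool_rot: [-2.127, 2.311, 0.002]
ft_force: [0.1, 0.1, -1.1]
grip_width: 0.615
```

```bash
python3 look.py 7
```

```text
[0.55665229 0.01735603 0.0649115 ] [-0.52693703  0.42505663 -1.39533128] 0.6155763354352439
(329, 793, 3)
```

View pics/v7.png

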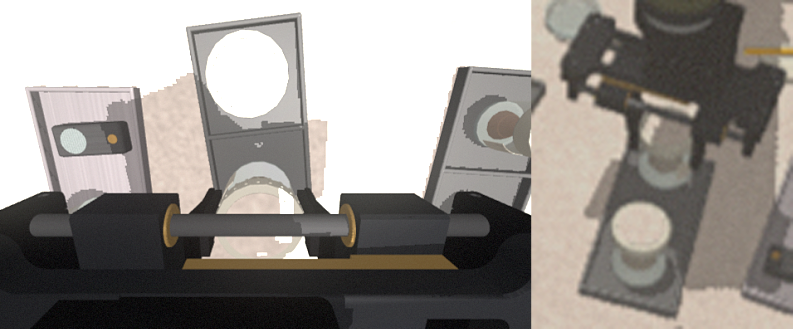

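Run:
```python
from h import *
import pickle
d=pickle.load(open('d7.pkl','rb'))['wrist']
q=lambda u,v,z=.012:onz(d,u/.83,v/.83,z)[:2]
m=(q(205,139)+q(303,129))/2;f=(q(187,28)+q(301,14))/2
e=(f-m)/np.linalg.norm(f-m);print(np.linalg.norm(m-f),e,m-.044*e,f-.134*e)
```

```text
0.08978062657277265 [ 9.99999908e-01 -4.28469705e-04] [0.55472029 0.01796728] [0.55450092 0.01796737]
```

carry_out(
  motion=[
    [[-0.001, 0, -0.012], 0],
    [[-0.001, 0, -0.024], 0],
    [[-0.001, 0, -0.031], 0],
    [[-0.001, 0, -0.034], 0],
    [[-0.001, 0, -0.0365], 0],
    [[-0.001, 0, -0.0365], 0],
  ],
)

```text
time: 17.25
position: [0.5546, 0.0154, 0.0281]
tool_rot: [2.125, -2.311, -0.002]
ft_force: [-4.2, -0.2, 5.3]
grip_width: 0.614
```

carry_out(
  motion=[
    [[0, 0, 0], 0],
    [[0, 0, 0], 0],
    [[0, 0, 0], 0],
    [[0, 0, 0.02], 0],
    [[0, 0, 0.05], 0],
    [[0, 0, 0.09], 0],
    [[-0.005, 0.02, 0.11], 0],
    [[-0.015, 0.06, 0.12], 0],
    [[-0.025, 0.1, 0.12], 0],
    [[-0.032, 0.14, 0.12], 0],
    [[-0.0355, 0.159, 0.11], 0],
    [[-0.0355, 0.159, 0.1], 0],
    [[-0.0355, 0.159, 0.1], 0],
    [[-0.0355, 0.159, 0.1], 0],
  ],
  grip=-1,
)

```text
time: 18.65
position: [0.5203, 0.1724, 0.1272]
tool_rot: [2.122, -2.315, 0.0]
ft_force: [-0.2, 0.4, -0.7]
grip_width: 1.001
```

```bash
python3 look.py 8
```

```text
[0.52065364 0.17284408 0.12789192] [ 0.07898093 -0.1388194  -0.5408327 ] 0.9998603105465823
(329, 793, 3)
```

View pics/v8.png

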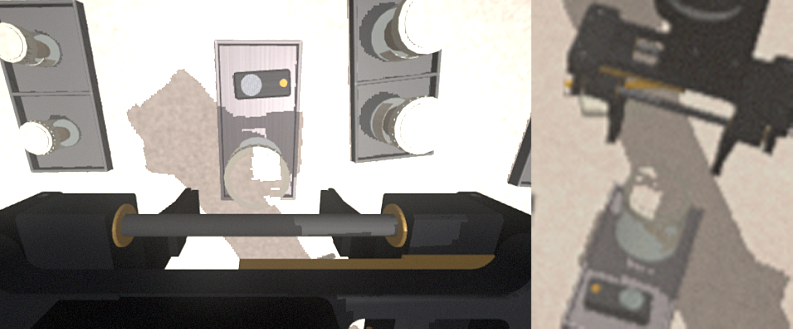

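carry_out(
  motion=[
    [[0, 0.002, -0.025], 0],
    [[0, 0.002, -0.05], 0],
    [[0, 0.002, -0.07], 0],
    [[0, 0.002, -0.086], 0],
    [[0, 0.002, -0.095], 0],
    [[0, 0.002, -0.0965], 0],
    [[0, 0.002, -0.0965], 0],
  ],
)

```text
time: 19.5
position: [0.5203, 0.1764, 0.0315]
tool_rot: [-2.125, 2.313, -0.0]
ft_force: [-0.0, 0.2, -0.5]
grip_width: 1.0
```

carry_out(
  motion=[
    [[0, 0, 0], 0],
    [[0, 0, 0], 0],
    [[0, 0, 0], 0],
    [[0, 0, 0], 0],
    [[0, 0, 0], 0],
    [[0, 0, 0], 0],
    [[0, 0, 0], 0],
  ],
  grip=1,
  squeeze=28,
)

```text
time: 20.2
position: [0.5201, 0.176, 0.0315]
tool_rot: [2.126, -2.313, 0.001]
ft_force: [-1.2, -1.5, 4.9]
grip_width: 0.729
```

carry_out(
  motion=[
    [[0, 0, 0.01], 0],
    [[0, 0, 0.03], 0],
    [[0, 0, 0.06], 0],
    [[0, 0, 0.09], 0],
    [[0, -0.01, 0.11], 0],
    [[0.002, -0.04, 0.12], 0],
    [[0.004, -0.08, 0.12], 0],
    [[0.006, -0.12, 0.12], 0],
    [[0.008, -0.16, 0.12], 0],
    [[0.01, -0.2, 0.12], 0],
    [[0.012, -0.24, 0.12], 0],
    [[0.014, -0.28, 0.12], 0],
    [[0.016, -0.32, 0.12], 0],
    [[0.018, -0.36, 0.12], 0],
    [[0.02, -0.4, 0.12], 0],
    [[0.022, -0.44, 0.11], 0],
    [[0.024, -0.48, 0.1], 0],
    [[0.026, -0.52, 0.08], 0],
    [[0.028, -0.543, 0.06], 0],
    [[0.0285, -0.5515, 0.045], 0],
  ],
)

```text
time: 22.2
position: [0.5468, -0.3783, 0.0741]
tool_rot: [2.121, -2.317, -0.002]
ft_force: [0.1, 0.0, -2.8]
grip_width: 0.734
```

carry_out(
  motion=[
    [[0, 0, -0.006], 0],
    [[0, 0, -0.006], 0],
  ],
)

```text
time: 22.4
position: [0.5484, -0.3724, 0.0691]
tool_rot: [-2.128, 2.31, 0.005]
ft_force: [1.1, 0.6, -2.4]
grip_width: 0.727
```

```bash
python3 look.py 9
```

```text
[ 0.54982455 -0.37329726  0.07153155] [-0.15923269 -0.23059506 -0.43240502] 0.7221417038653448
(329, 793, 3)
```

View pics/v9.png

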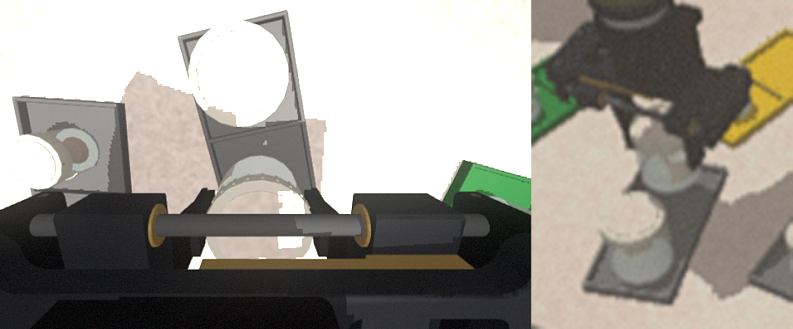

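Run:
```python
from h import *
import pickle
d=pickle.load(open('d9.pkl','rb'))['wrist']
q=lambda u,v,z=.012:onz(d,u/.83,v/.83,z)[:2]
m=(q(207,140)+q(304,121))/2;f=(q(179,38)+q(287,12))/2
e=(f-m)/np.linalg.norm(f-m);print(np.linalg.norm(m-f),e,m-.044*e,f-.134*e,get_state()['position'])
```

```text
0.08716640694609665 [0.99222551 0.12445293] [ 0.5494599  -0.37805902] [ 0.54664833 -0.37841167] [ 0.54982455 -0.37329726  0.07153155]
```

carry_out(
  motion=[
    [[-0.001, -0.002, -0.012], 0],
    [[-0.001, -0.002, -0.024], 0],
    [[-0.001, -0.002, -0.032], 0],
    [[-0.001, -0.002, -0.036], 0],
    [[-0.001, -0.002, -0.0385], 0],
    [[-0.001, -0.002, -0.039], 0],
    [[-0.001, -0.002, -0.039], 0],
  ],
)

```text
time: 23.25
position: [0.5472, -0.377, 0.0316]
tool_rot: [2.126, -2.313, -0.001]
ft_force: [-3.3, 2.4, 3.6]
grip_width: 0.731
```

carry_out(
  motion=[
    [[0, 0, 0], 0],
    [[0, 0, 0], 0],
    [[0, 0, 0], 0],
    [[0, 0, 0], 0],
    [[0, 0, 0.02], 0],
    [[0, 0, 0.05], 0],
    [[0, 0, 0.09], 0],
    [[0, 0, 0.13], 0],
    [[-0.04, 0, 0.17], 0],
    [[-0.08, 0, 0.21], 0],
    [[-0.08, 0, 0.25], 0],
    [[-0.08, 0, 0.27], 0],
    [[-0.08, 0, 0.27], 0],
  ],
  grip=-1,
)

```text
time: 24.55
position: [0.4686, -0.3784, 0.3059]
tool_rot: [-2.125, 2.313, -0.013]
ft_force: [-0.2, -1.1, -0.1]
grip_width: 0.998
```

```bash
python3 look.py 10
python3 - <<'E'
import pickle,cv2
D=pickle.load(open('d10.pkl','rb'))
f=lambda i:cv2.convertScaleAbs(cv2.resize(i,None,fx=2.5,fy=2.5,interpolation=2),alpha=1.3)
import numpy as np
a=f(D['top']['pixels'][150:245,165:475]);b=f(D['scene']['pixels'][180:330,200:520][:,:310])
cv2.imwrite('pics/v11.png',np.vstack([a,b])[:600])
E
```

```text
[ 0.46707736 -0.37689939  0.29978388] [-1.13029304 -0.31961451  0.22509504] 1.003916001789028
(329, 793, 3)
```

View pics/v11.png

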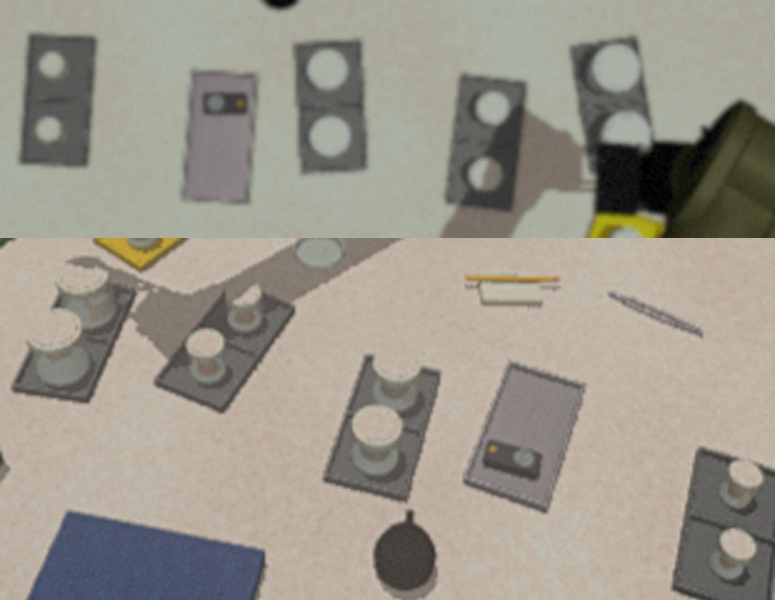

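View pics/v10.png

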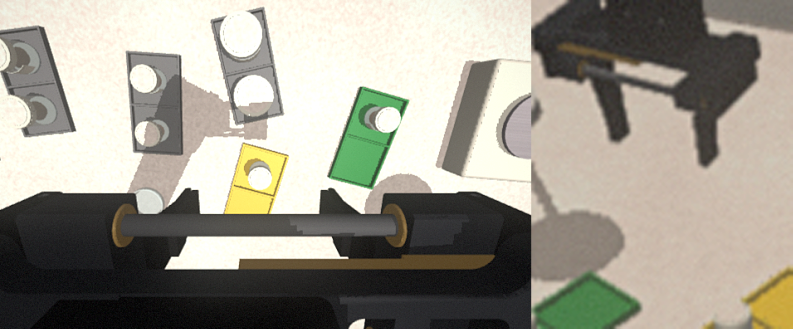

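Run:
```python
from h import *
import pickle
D=pickle.load(open('d10.pkl','rb'));d=D['wrist'];t=D['top']
w=lambda u,v,z:onz(d,u/.83,v/.83,z)[:2]
T=lambda u,v,z:onz(t,u/2.5+165,v/2.5+150,z)[:2]
for n,a,b in [('small',w(144,78,.053),w(148,133,.053)),('large',w(241,34,.069),w(253,96,.069)),
 ('tiny',T(51,65,.047),T(48,128.5,.047)),('medium',T(327,69,.061),T(329.5,136,.061)),('small_top',T(492,107,.053),T(486,174,.053))]:
    print(n,a,b,'sep',a-b,np.linalg.norm(a-b), np.degrees(np.arctan2(*(a-b)[::-1])))
```

```text
small [ 0.58901549 -0.2042953 ] [ 0.50092505 -0.19259557] sep [ 0.08809044 -0.01169973] 0.08886399326513629 -7.5654594616649
large [ 0.6358889  -0.36750601] [ 0.54593176 -0.37708482] sep [0.08995714 0.00957881] 0.09046568942493569 6.078060248124468
tiny [0.65689886 0.38795793] [0.5712431  0.39228585] sep [ 0.08565575 -0.00432792] 0.08576502154386734 -2.8925172920416533
medium [0.64082413 0.01585328] [0.55123853 0.0142187 ] sep [0.0895856  0.00163458] 0.08960051512090239 1.0453051669387146
small_top [ 0.58565626 -0.20291975] [ 0.49636925 -0.19244753] sep [ 0.08928701 -0.01047222] 0.08989904269236475 -6.689496199843474
```

All four jars sit within about 3 mm of the nominal 88 mm spacing from their twins. They are upright, and the loupe and blower have not moved.

```bash
python3 -c "
from bench import ticket
print(ticket.close_job())"
```

```text
the job is handed in; nothing more can be done
None
```

I took the stack apart from the top and set each jar in the empty half of the grey tray that holds its twin. The job was handed in at about 25 s on the robot's clock. The hand-in reports no verdict.

- **Grasps:** The grip openings matched the four jar diameters (about 34, 43, 53.5 and 63.5 mm). Each jar was set down with only 4–5 N of contact force before I opened the fingers.
- **Placing:** In the last images, each jar stands 86–90 mm from its twin, against a nominal 88 mm. They line up with the tray axes to within about 2°, so I put them about 3 mm from the middle, well inside 15 mm.
- **Other checks:** All four jars look upright. The loupe and blower look to be where they started, judged by eye and not measured. The arm finished clear, about 0.3 m up.
- **Disagreements:**
  - Estimates of the small tray's position differed by up to about 7 mm sideways between views. I placed that jar from the close-up, and the final spacing check supports it.
  - The triangulated top of the stack came out 9 mm lower than the stated height. I used the stated height for the grasps, and they held.

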